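# Cure the rocking jig plate

### The arm

A 6-joint arm with a two-finger parallel gripper is mounted at the origin on the work surface. World frame = base frame: x ahead of the robot, y to its left, z up, the work surface at z = 0. Lengths are in m, angles in rad, forces in N, time in s.
With the tool pointing down it reaches from about 0.35 to 0.85 m from the base axis. Payload 8.1 kg.
Tool frame: the origin (TCP) lies at the very end of the fingers, on their centre line; the grasp point (between the pads) lies 19 mm behind it; x points along the fingers, y is the direction in which the jaws open and shut, and the axes are right-handed (so a half turn about x gives the same grasp; the last joint's range is limited). The gripper opens to 93 mm and grips with 3 to 60 N. Pads are 15 mm wide; open, the fingers measure 128 mm over their backs; the gripper's body (75 mm by 188 mm) begins 65 mm behind the grasp point.
Start: joints at [-0.085, 0.13, 1.488, -0, 1.523, -0.085], TCP at [0.6, 0, 0.219] pointing down, gripper open.
Joint ranges: [-2.96, 2.96], [-0.89, 2.26], [0.02, 2.5], [-1.34, 4.48], [0, 2.73], [-2.66, 2.66]. Speed limits (rad/s): [2.39, 2.39, 2.79, 3.14, 3.14, 3.14].

### API

Orientations are given as a rotation vector (axis times angle).
In Python, from plant import * gives the robot as it stands. The module is installed in compiled form; this text tells all that it offers.
- The arm moves only by the tool apply_moves, never from a script. Its argument "series" is a list of rows, each an object with "jaw": the gripper's target within -1 to 1 (shut at 1, half-way at 0, fully open at -1); "linear": the shift along the tool's x, y, z normalised to -1 to 1, where 1 is 0.6 m, a list of three; "roll": the turn about the tool's x normalised to -1 to 1, where 1 is 30 degrees. A call has 1 to 20 rows; each row is the pose to reach, as a shift and turn from the pose measured when the call began, along the tool's axes at that moment; what a row does not reach only later rows make up. A row lasts 1/8 s, in which the tool goes at most 62.5 mm and 10.7 degrees, less where a joint would pass 70% of its speed; a pose out of reach is approached as far as the arm can. A call with a number of a shift or a turn outside -1 to 1 is refused whole. A call with a gripper value outside its range is refused whole. The fingers move at their own pace and stop on an object; "force" is the grip in N (left out, the last holds). Time passes only in rows, so rows that repeat a pose let the fingers close. It gives the time, the measured TCP pose, the force and the opening at its end, in the units of the state.
- read_state(): the state, without advancing time (a new reading comes with each control period).
- read_camera(name): name is "scene" or "side" or "wrist"; returns a dict with "pixels" (480x640x3 uint8, blue, green, red), "intrinsics" (3x3 intrinsics, pixels), "rvec" (rotation vector, rad) and "tvec" (3), from world to camera coordinates, as OpenCV has them; the wrist camera has in their place "tool_from_camera" (4x4, takes a point from camera to tool coordinates, whose origin is the TCP and whose axes are the tool frame's). Camera axes: x right, y down, z forward; pixel columns grow to the right and rows downward; lengths in m; the calibration is good to about 2 mm. A picture is of the moment at which its call begins: read the wrist's pose just before it. There is no depth.
- close_job(): hands the job in, once; it reports no verdict.
The state is a dict: "t": time; "q": joint angles; "dq": joint speeds; "joint_torque": joint torques, N m; "tool_pos": TCP position; "orientation": TCP orientation; "force": force on the tool from outside, world axes, zero at the start; "wrist_torque": the same for the moment, N m; "opening": finger opening in m.
Only numpy, scipy, OpenCV 4.12 (cv2) and the standard library are available. Lean on these libraries where they do the work, as an engineer would, in place of code of your own. Each camera call takes 0.05 s, during which the arm holds its last target. There are 200 camera calls.

### The job

The loose jig plate on the green base rocks on one of its corners, and you cannot see which. With the fingertips, press down on its corner marks one after another until you find the corner that gives way, then press the red-padded shim tab beside that corner fully flat and take your hand away, so that the plate sits level again. Leave the other three tabs up, do not lift or shift the plate, and leave the watch movement on it and the things around it where they are.

Things in the scene. Friction and masses are not known exactly. Their poses are not given: they have to be found in the camera images.
- base: Green cast fixture base, fixed to the bench, 160 (x) by 290 (y) by 30 mm high; origin at the centre of its underside on the bench, z up. It stands anywhere on the bench in front of the robot, turned up to 0.3 rad. Four 8 mm steel posts, 21 mm high, stand on it at the middles of the plate's edges and keep the plate from sliding (about 2 mm of play).
- plate: Loose aluminium jig plate, 140 x 140 x 10 mm, 0.53 kg, on four feet with rubber pads on the base; origin at the centre of its underside, 44 mm above the bench when level; axes as the base. One pad, at random, has gone soft: its corner looks level until pressed, then gives under about 3 N and sinks 5 mm; it may stay down, or come up as the opposite corner is pressed. The other corners do not give.
- corner_a (a point): Dark ring mark, 14 mm across, on the plate's top at its -x +y corner, 57 mm from the plate's centre in x and y, straight above the foot: the place to press that corner (54 mm above the bench when level).
- corner_b (a point): Dark ring mark, 14 mm across, on the plate's top at its +x +y corner, 57 mm from the plate's centre in x and y, straight above the foot: the place to press that corner (54 mm above the bench when level).
- corner_c (a point): Dark ring mark, 14 mm across, on the plate's top at its +x -y corner, 57 mm from the plate's centre in x and y, straight above the foot: the place to press that corner (54 mm above the bench when level).
- corner_d (a point): Dark ring mark, 14 mm across, on the plate's top at its -x -y corner, 57 mm from the plate's centre in x and y, straight above the foot: the place to press that corner (54 mm above the bench when level).
- tab_a (a point): Centre of the red pad on top of corner a's (-x +y) shim tab: brass, 26 x 50 mm (long in base y), 40 mm from the base's centre in x, its hinge along base x 80 mm from the centre in y, 35 mm above the bench, pad 40 mm farther out. Raised it slopes up outwards, pad about 54 mm above the bench; flat it is level, pad about 37 mm, and its inner end props the plate level. It stays where left and bears presses up to 20 N.
- tab_b (a point): Centre of the red pad on top of corner b's (+x +y) shim tab: brass, 26 x 50 mm (long in base y), 40 mm from the base's centre in x, its hinge along base x 80 mm from the centre in y, 35 mm above the bench, pad 40 mm farther out. Raised it slopes up outwards, pad about 54 mm above the bench; flat it is level, pad about 37 mm, and its inner end props the plate level. It stays where left and bears presses up to 20 N.
- tab_c (a point): Centre of the red pad on top of corner c's (+x -y) shim tab: brass, 26 x 50 mm (long in base y), 40 mm from the base's centre in x, its hinge along base x 80 mm from the centre in y, 35 mm above the bench, pad 40 mm farther out. Raised it slopes up outwards, pad about 54 mm above the bench; flat it is level, pad about 37 mm, and its inner end props the plate level. It stays where left and bears presses up to 20 N.
- tab_d (a point): Centre of the red pad on top of corner d's (-x -y) shim tab: brass, 26 x 50 mm (long in base y), 40 mm from the base's centre in x, its hinge along base x 80 mm from the centre in y, 35 mm above the bench, pad 40 mm farther out. Raised it slopes up outwards, pad about 54 mm above the bench; flat it is level, pad about 37 mm, and its inner end props the plate level. It stays where left and bears presses up to 20 N.
- shim_a (a joint): Angle of the shim tab of corner a: 0 raised (start), 0.45 rad pressed flat against its stop; friction holds it, pressing the pad takes about 9 N.
- shim_b (a joint): Angle of the shim tab of corner b: 0 raised (start), 0.45 rad pressed flat against its stop; friction holds it, pressing the pad takes about 9 N.
- shim_c (a joint): Angle of the shim tab of corner c: 0 raised (start), 0.45 rad pressed flat against its stop; friction holds it, pressing the pad takes about 9 N.
- shim_d (a joint): Angle of the shim tab of corner d: 0 raised (start), 0.45 rad pressed flat against its stop; friction holds it, pressing the pad takes about 9 N.
- pin_a (a joint): White tell-tale pin under the plate near corner a: 0 at the start, pushed down about 0.0045 m when that corner sinks, and stays down.
- pin_b (a joint): White tell-tale pin under the plate near corner b: 0 at the start, pushed down about 0.0045 m when that corner sinks, and stays down.
- pin_c (a joint): White tell-tale pin under the plate near corner c: 0 at the start, pushed down about 0.0045 m when that corner sinks, and stays down.
- pin_d (a joint): White tell-tale pin under the plate near corner d: 0 at the start, pushed down about 0.0045 m when that corner sinks, and stays down.
- movement: Watch movement in a round brass holder, 36 mm across, 13 mm high, 40 g, lying loose near the middle of the plate; origin at the centre of its underside. Leave it there.
- loupe: Black eye loupe standing on the bench, 34 mm across, 30 mm high; origin at the centre of its underside. Bystander.
- jar: Small glass jar with aluminium cap, 40 mm across, 45 mm high; origin at the centre of its underside. Bystander.
- hammer: Small hammer, 200 mm long, lying on the bench along its own x, head at +x; bystander.
Things that resemble listed ones, but are neither listed nor needed, are in the scene too. Several things have the shape of the plate; the one meant has the colours described above.

How it is judged:
On the way, in this order (a step that is already met when the one before it is completed fails the run):
1. the corner that rocks has been pressed down, all shim tabs still raised (value of joint any of pin_a, pin_b, pin_c, pin_d above 0.003 m and value of joint each of shim_a, shim_b, shim_c, shim_d below 0.15 rad), for 0.1 s.
2. the shim tab of that corner, and no other, is pressed flat (((value of joint shim_a above 0.41 rad and value of joint pin_a above 0.003 m and value of joint each of shim_b, shim_c, shim_d below 0.15 rad) or (value of joint shim_b above 0.41 rad and value of joint pin_b above 0.003 m and value of joint each of shim_a, shim_c, shim_d below 0.15 rad) or (value of joint shim_c above 0.41 rad and value of joint pin_c above 0.003 m and value of joint each of shim_a, shim_b, shim_d below 0.15 rad) or (value of joint shim_d above 0.41 rad and value of joint pin_d above 0.003 m and value of joint each of shim_a, shim_b, shim_c below 0.15 rad))), for 0.2 s.
At the end, for the whole second after the job is handed in: The shim tab of the corner that gave way is flat (0.41 rad or more of 0.45), the other three tabs are up (under 0.15 rad), the plate lies level (within 0.02 rad) and at rest on the base at its normal height (within 2.5 mm) and place (within 6 mm), with the watch movement still on it (((value of joint shim_a above 0.41 rad and value of joint pin_a above 0.003 m and value of joint each of shim_b, shim_c, shim_d below 0.15 rad) or (value of joint shim_b above 0.41 rad and value of joint pin_b above 0.003 m and value of joint each of shim_a, shim_c, shim_d below 0.15 rad) or (value of joint shim_c above 0.41 rad and value of joint pin_c above 0.003 m and value of joint each of shim_a, shim_b, shim_d below 0.15 rad) or (value of joint shim_d above 0.41 rad and value of joint pin_d above 0.003 m and value of joint each of shim_a, shim_b, shim_c below 0.15 rad)) and angle between plate's own z axis and vertical below 0.02 rad and z of plate in the frame of base between 0.0415 and 0.0465 m and horizontal distance between plate and base below 0.006 m and linear speed of plate below 0.02 m/s and z of movement in the frame of plate above 0.007 m and horizontal distance between movement and plate below 0.035 m); the robot touches nothing.
It fails at once if the shim tab of a corner that has not given way is pressed down (past 0.2 rad) ((value of joint shim_a above 0.2 rad and value of joint pin_a below 0.003 m) or (value of joint shim_b above 0.2 rad and value of joint pin_b below 0.003 m) or (value of joint shim_c above 0.2 rad and value of joint pin_c below 0.003 m) or (value of joint shim_d above 0.2 rad and value of joint pin_d below 0.003 m)).
It fails at once if the plate is lifted (8 mm) off its feet (z of plate in the frame of base above 0.052 m).
It fails at once if the watch movement is moved (over 15 mm) (distance of movement from where it was at the start of the episode above 0.015 m).
It fails at once if the loupe, jar or hammer is moved (over 15 mm) (distance of any of loupe, jar, hammer from where it was at the start of the episode above 0.015 m).
It also fails if it takes over 45 s, if anything falls off the work surface, if the arm or the gripper's body presses on something with over 40 N, if the wrist force passes 120 N, or if a joint passes its speed limit or range.

## Working session

There is one attempt and no reset: what is moved stays moved. The work goes in short steps, Python scripts to look and compute and a tool call to move; the robot and the scene stay as the last step left them, time stands still between calls to the robot, and variables do not carry over. Pictures are saved under pics/ and viewed, about 8 in all and at most 12, crops included, and the job is handed in when it is done.

Besides the shell and the picture viewer there is one more tool, called after "Call:" by a JSON object that holds its "api" and its "payload", one argument or row to a line. apply_moves: Moves the arm, as the interface text tells. Its arguments: {"type":"object","properties":{"series":{"type":"array"},"force":{"type":"number"}},"required":["series"]}

```bash
mkdir -p pics; cat > h.py <<'E'
from plant import *
import numpy as np, cv2
def cam(n):
    c=read_camera(n); return c
def ray(c,uv):
    K=np.array(c['intrinsics']);R=cv2.Rodrigues(np.array(c['rvec'],float))[0];t=np.array(c['tvec'],float).ravel()
    return -R.T@t, R.T@np.linalg.inv(K)@np.array([uv[0],uv[1],1.])
def onz(c,uv,z):
    o,d=ray(c,uv); return o+d*(z-o[2])/d[2]
def proj(c,P):
    return cv2.projectPoints(np.array(P,float).reshape(-1,3),np.array(c['rvec'],float),np.array(c['tvec'],float),np.array(c['intrinsics'],float),None)[0].reshape(-1,2)
E
python3 - <<'E'
from h import *
for n in("scene","side"):
    c=cam(n); cv2.imwrite(f"pics/{n}0.png",c['pixels']); np.save(n+"0.npy",c,allow_pickle=True)
    print(n,ray(c,(320,240)))
s=read_state();print(s)
E
```

```text
scene (array([1.16664963, 0.14262443, 0.77481623]), array([-0.67422304, -0.13561909, -0.72611506]))
side (array([0.12882242, 0.54251966, 0.65932499]), array([ 0.41263112, -0.59674909, -0.68825004]))
{'t': 0.1, 'q': array([-8.53679183e-02,  1.31066547e-01,  1.48918390e+00,  1.18942800e-05,
        1.52300194e+00, -8.53895659e-02]), 'dq': array([-0.00119235, -0.00027289, -0.00235272,  0.00069775,  0.00064723,
       -0.0007041 ]), 'joint_torque': array([ 2.89806376e-03, -5.61339462e+01, -4.93095982e+01,  7.72326719e-02,
        2.89617141e-02, -2.83941080e-05]), 'tool_pos': array([5.99480879e-01, 9.05162993e-05, 2.17696330e-01]), 'orientation': array([ 1.20851517,  1.21053945, -1.21032848]), 'force': array([-0.19144174, -1.05431774,  0.01479861]), 'wrist_torque': array([-0.02639593, -0.00297443, -0.02394663]), 'opening': 0.09306022853629754}
```

View pics/scene0.png

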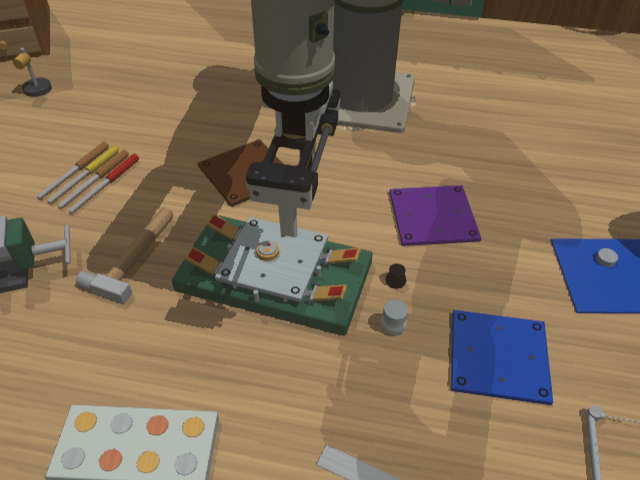

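View pics/side0.png

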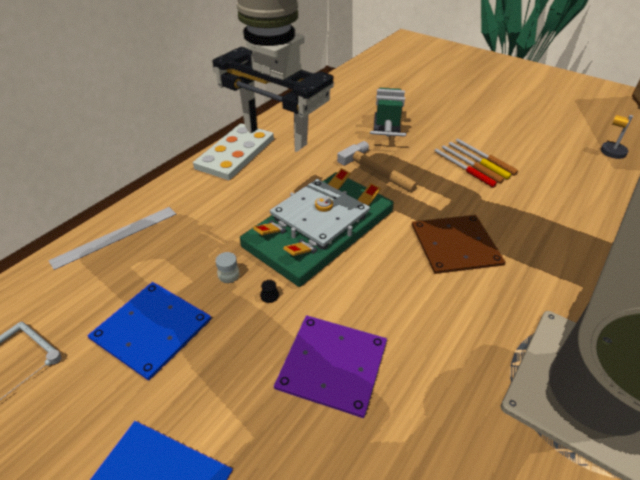

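Candidates for the plate in the scene view: silver on green (270,258), brown (240,170), purple (435,213), blue (500,355) and blue (610,275). I choose the silver one, because it sits on the green base with the red-padded tabs and the movement. Next I measure the red pads and check them in a crop.

```bash
cat > m.py <<'E'
from h import *
out={}
for n,roi in(("scene",(170,200,380,330)),("side",(235,160,400,280))):
    c=np.load(n+"0.npy",allow_pickle=True).item(); im=c['pixels']; h=cv2.cvtColor(im,cv2.COLOR_BGR2HSV)
    m=cv2.inRange(h,(0,170,90),(6,255,255))|cv2.inRange(h,(172,170,90),(180,255,255))
    k=np.zeros_like(m);x0,y0,x1,y1=roi;k[y0:y1,x0:x1]=255;m&=k
    N,_,st,ce=cv2.connectedComponentsWithStats(m)
    P=[]
    for i in range(1,N):
        if st[i,4]>=15: p=onz(c,ce[i],.054);P.append(p[:2]);print(n,ce[i].round(1),st[i,4],p.round(4))
    P=np.array(P);print(P.mean(0))
    out[n]=P
    cr=im[y0:y1,x0:x1].copy()
    if len(P)==4:
        # order: model (-,+),(+,+),(+,-),(-,-)
        M=np.array([[-40,116],[40,116],[40,-116],[-40,-116]])/1000.
        Q=[];cen=P.mean(0)
        for s in M: Q.append(P[np.argmin(np.linalg.norm(P-cen-s,axis=1))])
        Q=np.array(Q);A=Q-cen
        yaw=np.arctan2((M[:,0]*A[:,1]-M[:,1]*A[:,0]).sum(),(M*A).sum());print("yaw",yaw)
        R=np.array([[np.cos(yaw),-np.sin(yaw)],[np.sin(yaw),np.cos(yaw)]])
        print("res",(Q-cen-M@R.T).round(4).tolist())
        C=np.array([[-57,57],[57,57],[57,-57],[-57,-57]])/1000.
        W=cen+C@R.T;print("corners",W.round(4).tolist())
        cr=cv2.resize(cr,None,fx=3.5,fy=3.5,interpolation=cv2.INTER_CUBIC)
        for w,l in zip(W,"abcd"):
            u=(proj(c,[*w,.054])[0]-[x0,y0]+.5)*3.5
            cv2.drawMarker(cr,tuple(int(v) for v in u),(0,0,255),0,14,1);cv2.putText(cr,l,(int(u[0])+8,int(u[1])),0,.6,(255,0,255),2)
    cv2.imwrite(f"pics/{n}_c.png",cr)
E
python3 m.py
```

```text
scene [349.3 253.2] 80 [0.5163 0.0598 0.054 ]
scene [334.9 290.5] 97 [0.5959 0.0514 0.054 ]
[0.55611158 0.05558084]
side [341.2 174.4] 45 [ 0.5725 -0.1741  0.054 ]
side [371.4 189.7] 52 [ 0.4932 -0.1662  0.054 ]
side [262.7 227.6] 23 [0.5976 0.0532 0.054 ]
side [293.5 247.8] 29 [0.5182 0.0621 0.054 ]
[ 0.54537883 -0.05625665]
yaw -0.1090877442487202
res [[-0.0001, -0.0013], [-0.0001, -0.0015], [-0.0, 0.0018], [0.0002, 0.001]]
corners [[0.4949, 0.0066], [0.6082, -0.0058], [0.5958, -0.1191], [0.4825, -0.1067]]
```

View pics/scene_c.png

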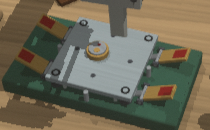

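The crop shows the silver plate on its green base, with four red-padded tabs and the movement. It was not enlarged, because only two pads passed the colour mask in that view. I'll check the side crop with the predicted corners drawn on it.

View pics/side_c.png

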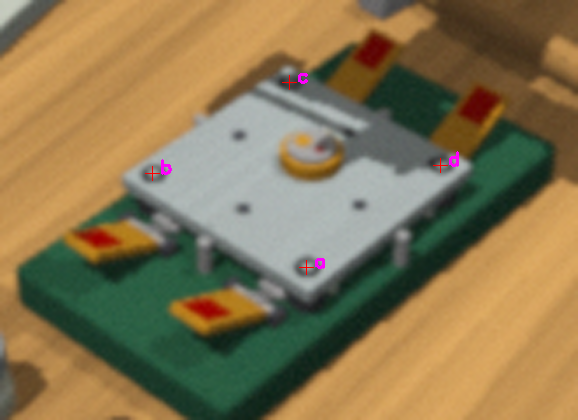

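The side crop shows the predicted marks within about 1 mm of the rings: a (306,267), b (153,173), c (289,82) and d (440,166). I'm shutting the fingers and moving above corner a.

Call:
{"api": "apply_moves", "payload": {
  "series": [
    {"jaw": 1, "linear": [0.1, -0.176, -0.009], "roll": 0},
    {"jaw": 1, "linear": [0.1, -0.176, -0.009], "roll": 0},
    {"jaw": 1, "linear": [0.238, -0.176, -0.009], "roll": 0},
    {"jaw": 1, "linear": [0.238, -0.176, -0.009], "roll": 0},
    {"jaw": 1, "linear": [0.238, -0.176, -0.009], "roll": 0},
    {"jaw": 1, "linear": [0.238, -0.176, -0.009], "roll": 0},
    {"jaw": 1, "linear": [0.238, -0.176, -0.009], "roll": 0},
    {"jaw": 1, "linear": [0.238, -0.176, -0.009], "roll": 0}
  ]
}}

```text
t: 1.1
tool_pos: [0.4946, 0.0054, 0.0762]
orientation: [1.209, 1.209, -1.209]
force: [0.8, -0.0, 0.2]
opening: 0.0173
```

Call:
{"api": "apply_moves", "payload": {
  "series": [
    {"jaw": 1, "linear": [0.015, 0, 0], "roll": 0},
    {"jaw": 1, "linear": [0.03, 0, 0], "roll": 0},
    {"jaw": 1, "linear": [0.03, 0, 0], "roll": 0},
    {"jaw": 1, "linear": [0.034, 0, 0], "roll": 0},
    {"jaw": 1, "linear": [0.036, 0, 0], "roll": 0},
    {"jaw": 1, "linear": [0.038, 0, 0], "roll": 0},
    {"jaw": 1, "linear": [0.038, 0, 0], "roll": 0}
  ]
}}

```text
t: 1.98
tool_pos: [0.4947, 0.0054, 0.0542]
orientation: [1.209, 1.209, -1.209]
force: [-4.4, -0.1, 8.5]
opening: 0.0007
```

Call:
{"api": "apply_moves", "payload": {
  "series": [
    {"jaw": 1, "linear": [0.001, 0, 0], "roll": 0},
    {"jaw": 1, "linear": [0.001, 0, 0], "roll": 0},
    {"jaw": 1, "linear": [0.001, 0, 0], "roll": 0}
  ]
}}

```text
t: 2.35
tool_pos: [0.4947, 0.0054, 0.0543]
orientation: [1.209, 1.209, -1.209]
force: [-2.7, 0.7, 6.8]
opening: 0.0004
```

Corner a holds firm at 7–8 N. Next is corner b.

Call:
{"api": "apply_moves", "payload": {
  "series": [
    {"jaw": 1, "linear": [-0.035, 0, 0], "roll": 0},
    {"jaw": 1, "linear": [-0.035, 0.187, 0.021], "roll": 0},
    {"jaw": 1, "linear": [-0.035, 0.187, 0.021], "roll": 0},
    {"jaw": 1, "linear": [-0.035, 0.187, 0.021], "roll": 0},
    {"jaw": 1, "linear": [-0.02, 0.187, 0.021], "roll": 0},
    {"jaw": 1, "linear": [-0.005, 0.187, 0.021], "roll": 0},
    {"jaw": 1, "linear": [0, 0.187, 0.021], "roll": 0},
    {"jaw": 1, "linear": [0.002, 0.187, 0.021], "roll": 0},
    {"jaw": 1, "linear": [0.002, 0.187, 0.021], "roll": 0},
    {"jaw": 1, "linear": [0.002, 0.187, 0.021], "roll": 0}
  ]
}}

```text
t: 3.6
tool_pos: [0.6072, -0.0072, 0.0534]
orientation: [1.209, 1.208, -1.209]
force: [-0.9, -0.1, 1.7]
opening: 0.0004
```

Call:
{"api": "apply_moves", "payload": {
  "series": [
    {"jaw": 1, "linear": [0.002, 0, 0], "roll": 0},
    {"jaw": 1, "linear": [0.003, 0, 0], "roll": 0},
    {"jaw": 1, "linear": [0.003, 0, 0], "roll": 0},
    {"jaw": 1, "linear": [0.003, 0, 0], "roll": 0}
  ]
}}

```text
t: 4.1
tool_pos: [0.6074, -0.0071, 0.0518]
orientation: [1.21, 1.208, -1.208]
force: [-0.5, 1.7, 3.9]
opening: 0.0
```

It is sinking at low force, so I keep pressing.

Call:
{"api": "apply_moves", "payload": {
  "series": [
    {"jaw": 1, "linear": [0.003, 0, 0], "roll": 0},
    {"jaw": 1, "linear": [0.005, 0, 0], "roll": 0},
    {"jaw": 1, "linear": [0.007, 0, 0], "roll": 0},
    {"jaw": 1, "linear": [0.007, 0, 0], "roll": 0},
    {"jaw": 1, "linear": [0.007, 0, 0], "roll": 0}
  ]
}}

```text
t: 4.72
tool_pos: [0.6077, -0.007, 0.0497]
orientation: [1.21, 1.208, -1.208]
force: [-10.1, 1.9, 20.4]
opening: 0.0006
```

Corner b sank about 4.6 mm, then hit a stop at 20 N. I'll lift off and take a look from the side.

Call:
{"api": "apply_moves", "payload": {
  "series": [
    {"jaw": 1, "linear": [-0.05, 0, 0], "roll": 0},
    {"jaw": 1, "linear": [-0.1, 0, 0], "roll": 0},
    {"jaw": 1, "linear": [-0.1, 0, -0.1], "roll": 0},
    {"jaw": 1, "linear": [-0.1, 0, -0.1], "roll": 0},
    {"jaw": 1, "linear": [-0.1, 0, -0.1], "roll": 0}
  ]
}}

```text
t: 5.35
tool_pos: [0.6072, 0.0528, 0.1089]
orientation: [1.208, 1.209, -1.208]
force: [-0.2, -0.2, 0.3]
opening: 0.0007
```

```bash
python3 - <<'E'
from h import *
o=[]
c=cam("scene");c0=np.load("scene0.npy",allow_pickle=True).item()
for k in (c0,c): o.append(cv2.resize(k['pixels'][200:330,200:380],None,fx=3.2,fy=3.2,interpolation=cv2.INTER_CUBIC)[:,:400*2])
c=cam("side");np.save("side1.npy",c,allow_pickle=True);c0=np.load("side0.npy",allow_pickle=True).item()
o=[cv2.resize(k['pixels'][160:280,235:400],(396,288),interpolation=cv2.INTER_CUBIC) for k in (c0,c)]
s=cam("scene");s0=np.load("scene0.npy",allow_pickle=True).item()
p=[cv2.resize(k['pixels'][205:335,170:380],(396,245),interpolation=cv2.INTER_CUBIC) for k in (s0,s)]
cv2.imwrite("pics/cmp.png",np.vstack([np.hstack(o),np.hstack(p)]))
E
```

```text
(no output)
```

View pics/cmp.png

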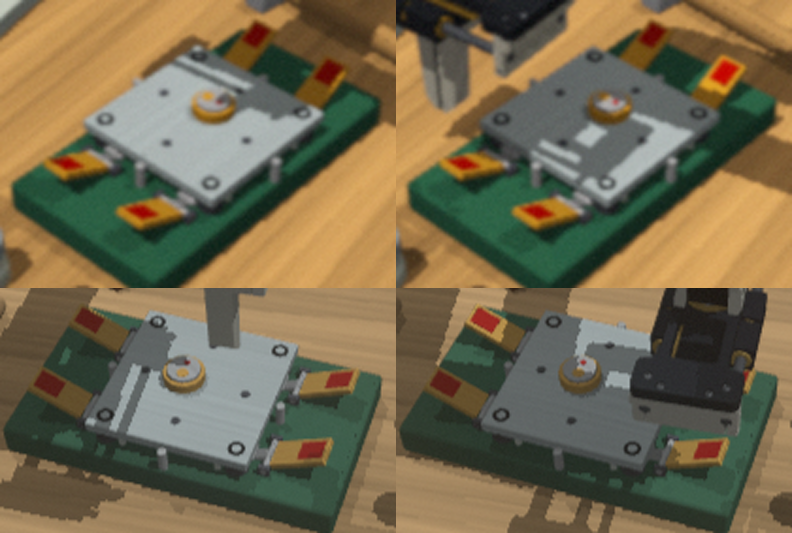

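```bash
python3 - <<'E'
from h import *
W=dict(a=(.4939,.0055),b=(.6072,-.0068),c=(.5948,-.1201),d=(.4815,-.1077))
a=np.load("side0.npy",allow_pickle=True).item();b=np.load("side1.npy",allow_pickle=True).item()
for k,w in W.items():
    p=proj(a,[[*w,.054],[*w,.049]])
    r=[]
    for c in(a,b):
        x,y=p[0].round().astype(int)
        g=cv2.cvtColor(c['pixels'][y-9:y+10,x-9:x+10],cv2.COLOR_BGR2GRAY).astype(np.float32)
        g=cv2.GaussianBlur(g,(0,0),1)
        m=np.clip(np.percentile(g,35)*.75-g,0,None); m[:4]=0;m[-4:]=0;m[:,:4]=0;m[:,-4:]=0
        yy,xx=np.mgrid[-9:10,-9:10]; r.append((np.array([(m*xx).sum(),(m*yy).sum()])/m.sum()+[x,y]).round(2))
    print(k,"pred shift for 5mm",(p[1]-p[0]).round(2),"seen",r,(r[1]-r[0]).round(2))
E
```

```text
a pred shift for 5mm [-0.05  1.99] seen [array([328., 241.]), array([nan, nan])] [nan nan]
b pred shift for 5mm [0.12 1.97] seen [array([nan, nan]), array([277., 210.])] [nan nan]
c pred shift for 5mm [-0.02  1.93] seen [array([318.28, 183.23]), array([316.85, 183.54])] [-1.43  0.31]
d pred shift for 5mm [-0.18  1.96] seen [array([nan, nan]), array([nan, nan])] [nan nan]<stdin>:12: RuntimeWarning: invalid value encountered in divide
```

The image is too coarse for a 2-pixel shift, so I'll feel b again with a light touch at z = 0.0515.

Call:
{"api": "apply_moves", "payload": {
  "series": [
    {"jaw": 1, "linear": [0.02, 0, 0.1], "roll": 0},
    {"jaw": 1, "linear": [0.06, 0, 0.1], "roll": 0},
    {"jaw": 1, "linear": [0.085, 0, 0.1], "roll": 0},
    {"jaw": 1, "linear": [0.093, 0, 0.1], "roll": 0},
    {"jaw": 1, "linear": [0.0955, 0, 0.1], "roll": 0},
    {"jaw": 1, "linear": [0.0955, 0, 0.1], "roll": 0},
    {"jaw": 1, "linear": [0.0955, 0, 0.1], "roll": 0}
  ]
}}

```text
t: 6.38
tool_pos: [0.608, -0.0078, 0.0527]
orientation: [1.21, 1.207, -1.208]
force: [-0.5, 0.6, 1.4]
opening: 0.0004
```

Call:
{"api": "apply_moves", "payload": {
  "series": [
    {"jaw": 1, "linear": [0.003, 0, 0], "roll": 0},
    {"jaw": 1, "linear": [0.006, 0, 0], "roll": 0},
    {"jaw": 1, "linear": [0.009, 0, 0], "roll": 0},
    {"jaw": 1, "linear": [0.009, 0, 0], "roll": 0},
    {"jaw": 1, "linear": [0.009, 0, 0], "roll": 0},
    {"jaw": 1, "linear": [0.009, 0, 0], "roll": 0}
  ]
}}

```text
t: 7.12
tool_pos: [0.6087, -0.0076, 0.0498]
orientation: [1.211, 1.206, -1.207]
force: [-7.4, 2.3, 17.8]
opening: 0.0006
```

b stops again at 0.0498. As a cross-check, I'll press corner c.

Call:
{"api": "apply_moves", "payload": {
  "series": [
    {"jaw": 1, "linear": [-0.05, 0, 0], "roll": 0},
    {"jaw": 1, "linear": [-0.05, -0.023, 0.187], "roll": 0},
    {"jaw": 1, "linear": [-0.05, -0.023, 0.187], "roll": 0},
    {"jaw": 1, "linear": [-0.05, -0.023, 0.187], "roll": 0},
    {"jaw": 1, "linear": [-0.025, -0.023, 0.187], "roll": 0},
    {"jaw": 1, "linear": [-0.01, -0.023, 0.187], "roll": 0},
    {"jaw": 1, "linear": [-0.007, -0.023, 0.187], "roll": 0},
    {"jaw": 1, "linear": [-0.006, -0.023, 0.187], "roll": 0},
    {"jaw": 1, "linear": [-0.005, -0.023, 0.187], "roll": 0},
    {"jaw": 1, "linear": [-0.005, -0.023, 0.187], "roll": 0}
  ]
}}

```text
t: 8.38
tool_pos: [0.5943, -0.1184, 0.0542]
orientation: [1.208, 1.209, -1.207]
force: [-13.8, 2.8, 21.4]
opening: 0.0006
```

c is firm at 21 N with no sinking, so b is the corner that gives. I'm going above tab b's pad.

Call:
{"api": "apply_moves", "payload": {
  "series": [
    {"jaw": 1, "linear": [-0.067, 0, 0], "roll": 0},
    {"jaw": 1, "linear": [-0.067, 0.005, -0.289], "roll": 0},
    {"jaw": 1, "linear": [-0.067, 0.005, -0.289], "roll": 0},
    {"jaw": 1, "linear": [-0.067, 0.005, -0.289], "roll": 0},
    {"jaw": 1, "linear": [-0.067, 0.005, -0.289], "roll": 0},
    {"jaw": 1, "linear": [-0.04, 0.005, -0.289], "roll": 0},
    {"jaw": 1, "linear": [-0.04, 0.005, -0.289], "roll": 0},
    {"jaw": 1, "linear": [-0.04, 0.005, -0.289], "roll": 0}
  ]
}}

```text
t: 9.38
tool_pos: [0.5965, 0.054, 0.0774]
orientation: [1.209, 1.209, -1.209]
force: [0.0, -0.0, 0.4]
opening: 0.0009
```

Now down to a commanded z of about 0.038.

Call:
{"api": "apply_moves", "payload": {
  "series": [
    {"jaw": 1, "linear": [0.02, 0, -0.001], "roll": 0},
    {"jaw": 1, "linear": [0.035, 0, -0.002], "roll": 0},
    {"jaw": 1, "linear": [0.042, 0, -0.003], "roll": 0},
    {"jaw": 1, "linear": [0.05, 0, -0.004], "roll": 0},
    {"jaw": 1, "linear": [0.058, 0, -0.005], "roll": 0},
    {"jaw": 1, "linear": [0.064, 0, -0.005], "roll": 0},
    {"jaw": 1, "linear": [0.066, 0, -0.005], "roll": 0},
    {"jaw": 1, "linear": [0.066, 0, -0.005], "roll": 0}
  ]
}}

```text
t: 10.38
tool_pos: [0.5974, 0.0581, 0.0384]
orientation: [1.211, 1.209, -1.206]
force: [0.5, 4.7, 6.6]
opening: 0.0003
```

Call:
{"api": "apply_moves", "payload": {
  "series": [
    {"jaw": 1, "linear": [0.002, 0, 0.001], "roll": 0},
    {"jaw": 1, "linear": [0.003, 0, 0.001], "roll": 0},
    {"jaw": 1, "linear": [0.004, 0, 0.001], "roll": 0},
    {"jaw": 1, "linear": [0.004, 0, 0.001], "roll": 0},
    {"jaw": 1, "linear": [0.004, 0, 0.001], "roll": 0}
  ]
}}

```text
t: 11.0
tool_pos: [0.5977, 0.0582, 0.0371]
orientation: [1.212, 1.209, -1.205]
force: [-5.1, 2.9, 11.9]
opening: 0.0
```

Call:
{"api": "apply_moves", "payload": {
  "series": [
    {"jaw": 1, "linear": [0.002, 0, 0], "roll": 0},
    {"jaw": 1, "linear": [0.0027, 0, 0], "roll": 0},
    {"jaw": 1, "linear": [0.0027, 0, 0], "roll": 0},
    {"jaw": 1, "linear": [0.0027, 0, 0], "roll": 0}
  ]
}}

```text
t: 11.5
tool_pos: [0.5978, 0.0582, 0.0369]
orientation: [1.212, 1.209, -1.205]
force: [-8.7, 0.4, 16.5]
opening: 0.0004
```

The tab is against its stop: 0.2 mm of travel for 4.6 N more. I'll withdraw straight up, move aside and look.

Call:
{"api": "apply_moves", "payload": {
  "series": [
    {"jaw": 1, "linear": [-0.05, 0, 0], "roll": 0},
    {"jaw": 1, "linear": [-0.15, 0, 0], "roll": 0},
    {"jaw": 1, "linear": [-0.25, 0, 0], "roll": 0},
    {"jaw": 1, "linear": [-0.3, -0.2, -0.2], "roll": 0},
    {"jaw": 1, "linear": [-0.3, -0.2, -0.2], "roll": 0},
    {"jaw": 1, "linear": [-0.3, -0.2, -0.2], "roll": 0},
    {"jaw": 1, "linear": [-0.3, -0.2, -0.2], "roll": 0},
    {"jaw": 1, "linear": [-0.3, -0.2, -0.2], "roll": 0}
  ]
}}

```text
t: 12.5
tool_pos: [0.4773, 0.1774, 0.2164]
orientation: [1.212, 1.209, -1.205]
force: [-0.3, -0.0, -0.2]
opening: 0.0004
```

```bash
python3 - <<'E'
from h import *
c=cam("side");c0=np.load("side0.npy",allow_pickle=True).item();s=cam("scene");s0=np.load("scene0.npy",allow_pickle=True).item()
o=[cv2.resize(k['pixels'][160:280,235:400],(396,288),interpolation=cv2.INTER_CUBIC) for k in (c0,c)]
p=[cv2.resize(k['pixels'][205:335,170:380],(396,245),interpolation=cv2.INTER_CUBIC) for k in (s0,s)]
cv2.imwrite("pics/cmp2.png",np.vstack([np.hstack(o),np.hstack(p)]))
E
```

```text
(no output)
```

View pics/cmp2.png

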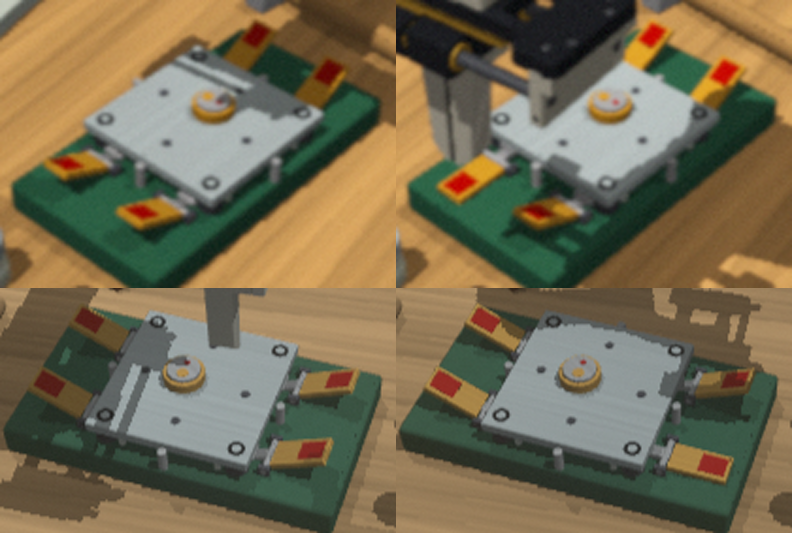

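Tab b now lies flat, with its pad at (462,185) in the side view and (713,466) in the scene view. The other three tabs are up, and the plate, rings and movement are where they were. The arm is clear, so I'm handing in.

```bash
python3 -c "
from plant import *
s=read_state();print(s['t'],s['force'],abs(s['dq']).max());print(close_job())"
```

```text
12.6 [-0.29676642 -0.70944708 -0.22315049] 0.007547749363726705
the job is handed in; nothing more can be done
None
```

I found the soft corner, b (+x +y), pressed its shim tab flat and handed the job in at 12.6 s with the arm clear. `close_job()` gives no verdict, so the result is unconfirmed.

- **Finding the corner:** Corners a and c stopped at z ≈ 0.054 m (a under about 8 N, c under 21 N). Corner b gave way at 2–4 N and stopped about 4.5 mm lower, at z ≈ 0.050 m, on both presses. I did not press d, because b had already given way.
- **Pressing the tab:** Tab b went down to z ≈ 0.037 m and stopped there under 16.5 N.
- **Last pictures:** Tab b is flat and the other three are up. The plate and the watch movement look unmoved. I didn't compare the loupe, jar and hammer in the last pictures, but no move went near them.

**What I could not check:**
- **Corner b from images:** My attempt to measure the sunken corner in the side view failed; the roughly 2-pixel shift was too small. That corner was therefore identified by touch alone.
- **Plate level:** I judged it by eye from the pictures and did not measure it.

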